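# Find the breaker that still snaps and put the headlamp on charge

## Task

All three breakers of the headlamp charger have tripped and two of them are worn out. Push the reset buttons slowly, feeling each one and never forcing it, until you have found the one that snaps over and stays in; then lay the headlamp, lens up, gently down into that bay's tray so that it sits flat on the bottom, and let go. Leave everything else on the bench where it is.

Things in the scene. Friction and masses are not known exactly. Their poses are not given: they have to be found in the camera images.
- charger: Headlamp charger, fixed: aluminium case 170 mm (its x) by 300 mm (its y), 46 mm high; origin at the centre of its underside. Three bays side by side along y, 95 mm apart: each has a low black tray at the back (+x) and a push-to-reset breaker button 82 mm in front of the tray's centre (-x, robot side).
- headlamp_mid (a point): Loose white headlamp without strap, about 95 g, lying lens up: flat-sided body 60 mm (its x) by 44 mm (its y) by 32 mm high, a strap lug at each x end (68 mm over the lugs), round lens bezel on top to 38 mm above the underside. This point is at its middle, 18 mm above its underside, z up. Either end may face either way in a tray.
- bay_1 (a point): Centre of the floor of the left-hand (as seen from the robot, at the charger's +y end) tray, level with the case top (46 mm above the bench); axes as the charger's. Tray inside 76 mm (x) by 52 mm (y), rim 12 mm high and 4 mm thick, open on top. Its breaker is reset_1.
- reset_1: Breaker button of bay 1: upright black plunger 16 mm across, pushed straight down; this point is the centre of its top face. Tripped, it stands 16 mm above the case top, 12 mm above its hex nut (22 mm across). All three start tripped and look alike; exactly one is sound, not known which.
- bay_2 (a point): Centre of the floor of the middle tray, level with the case top (46 mm above the bench); axes as the charger's. Tray inside 76 mm (x) by 52 mm (y), rim 12 mm high and 4 mm thick, open on top. Its breaker is reset_2.
- reset_2: Breaker button of bay 2: upright black plunger 16 mm across, pushed straight down; this point is the centre of its top face. The sound one, whichever it is, resists more and more, up to 6 to 8 N some 1.5 to 3 mm down, then the force collapses to almost nothing within 1.5 mm, the plunger snaps away from the finger and stays latched 4.6 mm below its tripped height. It is over the top only about 4 mm down: let go sooner and it comes back up.
- bay_3 (a point): Centre of the floor of the right-hand (at the charger's -y end) tray, level with the case top (46 mm above the bench); axes as the charger's. Tray inside 76 mm (x) by 52 mm (y), rim 12 mm high and 4 mm thick, open on top. Its breaker is reset_3.
- reset_3: Breaker button of bay 3: upright black plunger 16 mm across, pushed straight down; this point is the centre of its top face. A worn one gives only 0.7 to 2.5 N, evenly, then meets a hard stop 2 to 7 mm down, never snaps, and springs back. Over 18 N on a plunger wrecks any breaker and the stop comes up fast: push at a few mm/s.
- ice_screw: Silver ice screw, 175 mm long, lying along its x on the bench; a bystander. Origin on its underside.
- carabiner: Purple carabiner with a steel gate, 110 by 65 mm, 11 mm thick, lying flat; a bystander. Origin on its underside.
- belay_device: Aluminium tube belay device, 60 by 32 mm, 26 mm high, with a wire loop at +x; a bystander. Origin on its underside.
- wax_block: Pale block of ski wax, 95 by 45 by 22 mm; a bystander. Origin on its underside.
- scraper: Grey plastic ski scraper plate, 120 by 60 mm, 5 mm thick; a bystander. Origin on its underside.
- screwdriver: Screwdriver, 190 mm long, lying along its x, handle to -x; a bystander. Origin on its underside.
Not all that is in view belongs to the job. What is shaped like the part that bears headlamp_mid but red or yellow is not meant.

How it is judged:
On the way, in this order (a step that is already met when the one before it is completed fails the run):
1. a breaker button has snapped in and stays latched on its own, without the finger (((z of reset_1 in the frame of charger below 0.0582 m and contact force between the fingers and reset_1 below 0.05 N) or (z of reset_2 in the frame of charger below 0.0582 m and contact force between the fingers and reset_2 below 0.05 N) or (z of reset_3 in the frame of charger below 0.0582 m and contact force between the fingers and reset_3 below 0.05 N))), for 0.3 s.
2. the headlamp sits flat in the tray of the bay whose button is latched (((z of reset_1 in the frame of charger below 0.0582 m and horizontal distance between headlamp_mid and bay_1 below 0.009 m and z of headlamp_mid in the frame of bay_1 below 0.0215 m and angle between headlamp_mid's own z axis and vertical below 0.08 rad) or (z of reset_2 in the frame of charger below 0.0582 m and horizontal distance between headlamp_mid and bay_2 below 0.009 m and z of headlamp_mid in the frame of bay_2 below 0.0215 m and angle between headlamp_mid's own z axis and vertical below 0.08 rad) or (z of reset_3 in the frame of charger below 0.0582 m and horizontal distance between headlamp_mid and bay_3 below 0.009 m and z of headlamp_mid in the frame of bay_3 below 0.0215 m and angle between headlamp_mid's own z axis and vertical below 0.08 rad))), for 0.2 s.
At the end, for the whole second after the job is handed in: one breaker button is latched in (at least 3.8 mm below its tripped height) and the headlamp lies at rest, lens up, in that bay's tray: its middle within 9 mm of the tray's centre, on the tray's floor (within 3.5 mm) and level within 0.08 rad ((((z of reset_1 in the frame of charger below 0.0582 m and horizontal distance between headlamp_mid and bay_1 below 0.009 m and z of headlamp_mid in the frame of bay_1 below 0.0215 m and angle between headlamp_mid's own z axis and vertical below 0.08 rad) and contact force between the fingers and reset_1 below 0.05 N) or ((z of reset_2 in the frame of charger below 0.0582 m and horizontal distance between headlamp_mid and bay_2 below 0.009 m and z of headlamp_mid in the frame of bay_2 below 0.0215 m and angle between headlamp_mid's own z axis and vertical below 0.08 rad) and contact force between the fingers and reset_2 below 0.05 N) or ((z of reset_3 in the frame of charger below 0.0582 m and horizontal distance between headlamp_mid and bay_3 below 0.009 m and z of headlamp_mid in the frame of bay_3 below 0.0215 m and angle between headlamp_mid's own z axis and vertical below 0.08 rad) and contact force between the fingers and reset_3 below 0.05 N)) and linear speed of headlamp below 0.02 m/s); the robot touches nothing.
It fails at once if a breaker button is pushed with more than 18 N (contact force between any of the fingers, the arm, headlamp and reset_1 above 18 N or contact force between any of the fingers, the arm, headlamp and reset_2 above 18 N or contact force between any of the fingers, the arm, headlamp and reset_3 above 18 N).
It fails at once if the headlamp is rammed onto the charger (over 30 N) (contact force between headlamp and charger above 30 N).
It fails at once if the headlamp is dropped into a tray (faster than 0.4 m/s close above its floor) (linear speed of headlamp above 0.4 m/s and ((horizontal distance between headlamp_mid and bay_1 below 0.03 m and z of headlamp_mid in the frame of bay_1 below 0.035 m) or (horizontal distance between headlamp_mid and bay_2 below 0.03 m and z of headlamp_mid in the frame of bay_2 below 0.035 m) or (horizontal distance between headlamp_mid and bay_3 below 0.03 m and z of headlamp_mid in the frame of bay_3 below 0.035 m))).
It fails at once if another thing on the bench is moved by more than 20 mm (distance of any of ice_screw, carabiner, belay_device, wax_block, scraper, screwdriver from where it was at the start of the episode above 0.02 m).
It also fails if it takes over 72 s, if anything falls off the work surface, if the arm or the gripper's body presses on something with over 40 N, if the wrist force passes 120 N, or if a joint passes its speed limit or range.

## Robot

A 6-joint arm with a two-finger parallel gripper is mounted at the origin on the work surface. World frame = base frame: x ahead of the robot, y to its left, z up, the work surface at z = 0. Lengths are in m, angles in rad, forces in N, time in s.
With the tool pointing down it reaches from about 0.35 to 0.875 m from the base axis. Payload 4.2 kg.
Tool frame: the origin (TCP) lies midway between the tips of the shut fingers; the grasp point (between the pads) lies 19 mm behind it; x points along the fingers, y is the direction in which the jaws open and shut, and the axes are right-handed (so a half turn about x gives the same grasp; the last joint's range is limited). The gripper opens to 87 mm and grips with 3 to 60 N. Pads are 19 mm wide; open, the fingers measure 117 mm over their backs; the gripper's body (75 mm by 190 mm) begins 51 mm behind the grasp point.
Start: joints at [-1.041, 0.385, 0.008, 0, -1.194, -0.259], TCP at [0.167, -0.602, 0.223] pointing down, gripper open.
Joint ranges: [-3.14, 3.14], [-1.21, 2.06], [-1.07, 1.41], [-3.16, 2.05], [-2.99, -0.16], [-3.1, 3.1]. Speed limits (rad/s): [2.79, 2.79, 3.14, 3.14, 3.14, 3.14].

## Interface

Orientations are given as a rotation vector (axis times angle).
In Python, from cell import arm gives the robot as it stands.
- The arm moves only by the tool play_rows, never from a script. Its argument "steps" is a list of rows, each a list of 6 numbers: the shift along the tool's x, y, z in m, then the turn, a rotation vector about the tool's x, y, z in rad. In form: [[dx, dy, dz, rx, ry, rz], ...]. A call has 1 to 12 rows; each row shifts and turns the pose as measured when the row begins, along the tool's axes as they then stand; what a row does not reach is not made up. A row lasts 1/10 s, in which the tool goes at most 50 mm and 8.59 degrees, less where a joint would pass 70% of its speed; a pose out of reach is approached as far as the arm can. A call is refused whole if a number of a shift passes 0.05 or a number of a turn 0.15, either way. A call with a gripper value outside its range is refused whole. "grip" is the finger opening in m, from 0 to 0.087, set as the call begins (left out, the last holds). The fingers move at their own pace and stop on an object; the grip force is fixed at half the most. Time passes only in rows, so rows that do not move let the fingers close. It gives the time, the measured TCP pose, the force and the opening at its end, in the units of the state.
- arm.sense(): the state, without advancing time (a new reading comes with each control period).
- arm.get_image(name): name is "scene" or "top"; returns a dict with "img" (480x640x3 uint8, blue, green, red), "depth" (480x640 float32, m along the optical axis (not along the pixel's ray), 0 where there is no reading), "camera_matrix" (3x3 intrinsics, pixels), "eye" and "rotation" of the camera in the world. Camera axes: x right, y down, z forward; pixel columns grow to the right and rows downward; lengths in m; the calibration is good to about 2 mm. A picture is of the moment at which its call begins.
- arm.finish_job(): hands the job in, once; it reports no verdict.
The state is a dict: "time_s": time; "qpos": joint angles; "qvel": joint speeds; "joint_torque": joint torques, N m; "tcp_pos": TCP position; "eef_rot": TCP orientation; "force": force on the tool from outside, world axes, zero at the start; "moment": the same for the moment, N m; "grip_width": opening from 0.0 (shut) to 1.0 (fully open).
Only numpy, scipy, OpenCV 4.12 (cv2) and the standard library are available. Lean on these libraries where they do the work, as an engineer would, in place of code of your own. Each camera call takes 0.05 s, during which the arm holds its last target. There are 200 camera calls.

## Working session

There is one attempt and no reset: what is moved stays moved. The work goes in short steps, Python scripts to look and compute and a tool call to move; the robot and the scene stay as the last step left them, time stands still between calls to the robot, and variables do not carry over. Pictures are saved under pics/ and viewed, about 8 in all and at most 12, crops included, and the job is handed in when it is done.

Besides the shell and the picture viewer there is one more tool, called after "Request:" as a command line: name --pt "numbers of a row" for each row, then --argument value for the rest. play_rows: Moves the arm, as the interface text tells. Its arguments: {"type":"object","properties":{"steps":{"type":"array","items":{"type":"array","items":{"type":"number"}}},"grip":{"type":"number"}},"required":["steps"]}

```bash
mkdir -p pics; cat > h.py <<'E'
import numpy as np, cv2
from cell import arm
def grab(n,f=None):
    d=arm.get_image(n)
    if f: cv2.imwrite('pics/'+f,d['img'])
    return d
def cloud(d):
    K=d['camera_matrix'];z=d['depth'];v,u=np.mgrid[:480,:640]
    p=np.stack([(u-K[0,2])/K[0,0]*z,(v-K[1,2])/K[1,1]*z,z],-1)
    return p@np.array(d['rotation']).T+np.array(d['eye'])
def ray(d,u,v,h):
    K=d['camera_matrix'];r=np.array(d['rotation'])@[(u-K[0,2])/K[0,0],(v-K[1,2])/K[1,1],1]
    e=np.array(d['eye']);return e+r*(h-e[2])/r[2]
E
python3 - <<'E'
from h import *
for n in('scene','top'):
    d=grab(n,n+'0.png');print(n,d['eye'],d['rotation'],d['camera_matrix'])
print(arm.sense())
E
```

```text
scene [ 1.34495303 -0.23486298  1.0023234 ] [-2.06139294 -1.44452222  0.55555306] [[486.38767476   0.         315.94607615]
 [  0.         486.38767476 236.04396176]
 [  0.           0.           1.        ]]
top [0.40107657 0.00218431 1.04907434] [-2.03062824  2.19025368 -0.22778093] [[465.39038291   0.         316.84951605]
 [  0.         465.39038291 236.94974438]
 [  0.           0.           1.        ]]
{'time_s': 0.1, 'qpos': array([-1.04139252e+00,  3.85461774e-01,  6.78503058e-03, -3.86697825e-04,
       -1.19402030e+00, -2.58603176e-01]), 'qvel': array([-0.00219686, -0.00183746,  0.00464784,  0.00352241, -0.00116622,
        0.00161002]), 'joint_torque': array([-2.18528562e-04, -3.91688991e+01,  1.87937236e+01,  4.23192590e+00,
        1.34800115e-02, -7.56360282e-05]), 'tcp_pos': array([ 0.16705392, -0.60171105,  0.22159579]), 'eef_rot': array([-0.21097799,  1.5607324 ,  0.21395923]), 'force': array([0.54799204, 0.13170782, 0.13884747]), 'moment': array([ 0.01078056, -0.04241123,  0.02167693]), 'grip_width': 1.0011373519507907}
```

Rotation is a rotation vector; fix the helper and view.

```bash
sed -i "s/np.array(d\['rotation'\])/cv2.Rodrigues(np.array(d['rotation']))[0]/" h.py; cat h.py|grep Rodr; python3 -c "
import cv2
from h import *
R=cv2.Rodrigues(arm.sense()['eef_rot'])[0];print(R)"
```

```text
return p@cv2.Rodrigues(np.array(d['rotation']))[0].T+np.array(d['eye'])
    K=d['camera_matrix'];r=cv2.Rodrigues(np.array(d['rotation']))[0]@[(u-K[0,2])/K[0,0],(v-K[1,2])/K[1,1],1]
[[-6.49536103e-04 -2.67364925e-01  9.63595130e-01]
 [ 1.82209665e-03  9.63593417e-01  2.67365678e-01]
 [-9.99998129e-01  1.92942712e-03 -1.38723977e-04]]
```

View pics/top0.png

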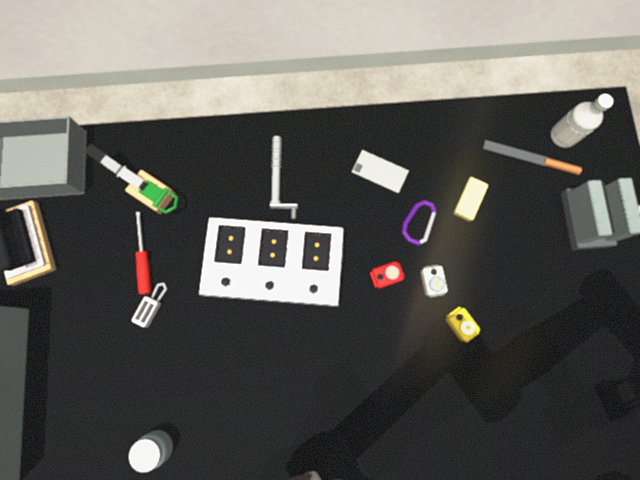

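View pics/scene0.png

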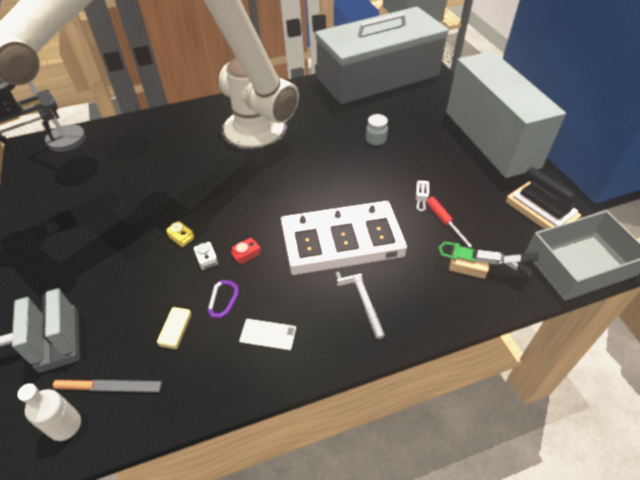

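Top view: charger spans (200–343, 218–305), buttons at (226,282), (270,286), (314,289), white headlamp at (433,281), carabiner just above it at (420,222), red decoy at (387,275). The scene view agrees.

```bash
python3 - <<'E'
from h import *
d=grab('top');P=cloud(d);g=cv2.cvtColor(d['img'],6);s=d['img'].max(2).astype(int)-d['img'].min(2)
# buttons: dark blobs at approx pixels
for u,v in((226,282),(270,286),(314,289)):
    m=np.zeros_like(g);w=g[v-9:v+10,u-9:u+10];m[v-9:v+10,u-9:u+10]=w<90
    vv,uu=np.nonzero(m);c=(uu.mean(),vv.mean());print('btn',c,len(uu),ray(d,*c,.060),P[v,u])
# charger top: bright contour
m=np.zeros_like(g);m[205:315,190:355]=(g>130)[205:315,190:355]
c=max(cv2.findContours(m,0,2)[0],key=cv2.contourArea);r=cv2.minAreaRect(c);b=cv2.boxPoints(r)
q=[ray(d,*p,.046) for p in b];print('case');[print(x.round(4)) for x in q];print(np.mean(q,0))
print([np.linalg.norm(q[i]-q[i-1]).round(4) for i in range(4)])
# trays
m2=np.zeros_like(g);m2[219:276,205:340]=(g<90)[219:276,205:340]
for k in cv2.findContours(m2,0,2)[0]:
    if cv2.contourArea(k)>300:
        r=cv2.minAreaRect(k);b=[ray(d,*p,.058)for p in cv2.boxPoints(r)];print('tray',r,ray(d,*r[0],.058),[np.linalg.norm(b[i]-b[i-1]).round(4) for i in (0,1)],P[int(r[0][1]),int(r[0][0])], np.rad2deg(np.arctan2(*(b[0]-b[1])[1::-1])))
# lamp
for lo in (.008,.02,.034):
    mk=np.zeros_like(g);mk[258:305,415:452]=((P[...,2]>lo)&(P[...,2]<.06))[258:305,415:452]
    p=P[mk>0][:,:2].astype(np.float32);r=cv2.minAreaRect(p);print('lamp',lo,len(p),r,p.mean(0))
mk=np.zeros_like(g);mk[258:305,415:452]=(g>70)[258:305,415:452]
c=max(cv2.findContours(mk,0,2)[0],key=cv2.contourArea);r=cv2.minAreaRect(c);print(r,ray(d,*r[0],.025))
cv2.imwrite('pics/crop.png',cv2.resize(np.hstack([d['img'][255:310,405:465],d['img'][265:320,195:255],d['img'][265:320,285:345]]),None,fx=4,fy=4,interpolation=2))
E
```

```text
btn (np.float64(225.11111111111111), np.float64(281.22222222222223)) 36 [0.53114296 0.19242063 0.06      ] [0.52913784 0.1902926  0.06154414]
btn (np.float64(269.27777777777777), np.float64(284.8333333333333)) 36 [0.51633457 0.09891422 0.06      ] [0.51322491 0.09708053 0.06451555]
btn (np.float64(313.3030303030303), np.float64(288.09090909090907)) 33 [0.50235596 0.0060256  0.06      ] [0.49997323 0.00468329 0.06346981]
case
[0.5076 0.2538 0.046 ]
[0.6816 0.2365 0.046 ]
[ 0.6334 -0.0715  0.046 ]
[ 0.4622 -0.0435  0.046 ]
[0.57122099 0.0938325  0.046     ]
[np.float64(0.3007), np.float64(0.1748), np.float64(0.3117), np.float64(0.1735)]
tray ((316.1323547363281, 250.77938842773438), (25.38654136657715, 35.89396286010742), 4.39870548248291) [ 0.58255699 -0.00600364  0.058     ] [np.float64(0.0545), np.float64(0.079)] [ 0.58599898 -0.00592114  0.04874732] 171.7076364062555
tray ((272.73773193359375, 247.38526916503906), (25.621614456176758, 36.12376403808594), 5.19442892074585) [0.5971498  0.08725797 0.058     ] [np.float64(0.0552), np.float64(0.0796)] [0.5993723  0.08935714 0.05170358] 172.04605419582612
tray ((229.5615692138672, 244.00770568847656), (25.92325782775879, 36.838314056396484), 7.125016689300537) [0.61172631 0.1804079  0.058     ] [np.float64(0.0562), np.float64(0.0813)] [0.6146696  0.18403717 0.04467546] 171.25753151225587
lamp 0.008 657 ((0.5043644309043884, -0.25996217131614685), (0.06799228489398956, 0.04499337822198868), 5.338191509246826) [ 0.50307554 -0.25706908]
lamp 0.02 616 ((0.5042673349380493, -0.26007360219955444), (0.06813402473926544, 0.0445546880364418), 4.589473247528076) [ 0.5033454 -0.2581699]
lamp 0.034 265 ((0.5043609142303467, -0.2601298987865448), (0.055332716554403305, 0.0388345904648304), 6.9146013259887695) [ 0.4997353  -0.26003313]
((433.3243103027344, 277.9459533691406), (38.469364166259766, 25.646240234375), 80.53767395019531) [ 0.50824693 -0.25956403  0.025     ]
```

View pics/crop.png

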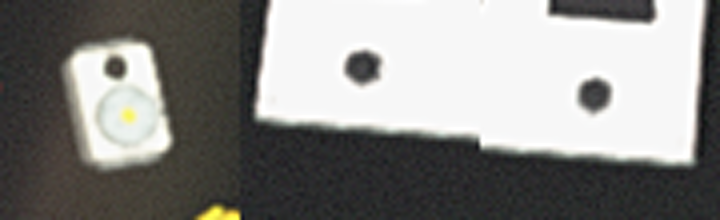

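Request:
play_rows --pt "0 0.034 0.033 0 0 0" --pt "0 0.034 0.033 0 0 0" --pt "0 0.034 0.033 0 0 0" --pt "0 0.034 0.033 0 0 0" --pt "0 0.034 0.033 0 0 0" --pt "0 0.034 0.033 0 0 0" --pt "0 0.034 0.033 0 0 0" --pt "0 0.034 0.033 0 0 0" --pt "0 0.034 0.033 0 0 0" --pt "0 0.034 0.033 0 0 0" --pt "0 0.034 0.033 0 0 0" --pt "0 0.034 0.033 0 0 0" --grip 0

```text
time_s: 1.35
tcp_pos: [0.4462, -0.0887, 0.2191]
eef_rot: [-0.199, 1.562, 0.208]
force: [1.4, -1.5, 0.4]
grip_width: 0.029
```

Request:
play_rows --pt "0.02 0.014 0.014 0 0 0" --pt "0.02 0.014 0.014 0 0 0" --pt "0.02 0.014 0.014 0 0 0" --pt "0.02 0.014 0.014 0 0 0" --pt "0.02 0.012 0.012 0 0 0" --pt "0.02 0.01 0.01 0 0 0" --pt "0.01 0.004 0.005 0 0 0" --pt "0 0 0 0 0 0" --pt "0 0 0 0 0 0"

```text
time_s: 2.25
tcp_pos: [0.5101, 0.023, 0.0857]
eef_rot: [-0.208, 1.558, 0.216]
force: [-0.9, -0.1, 0.3]
grip_width: 0.003
```

```bash
python3 - <<'E'
from h import *
s=arm.sense();R=cv2.Rodrigues(s['eef_rot'])[0]
print(s['tcp_pos'],R.T@(np.array([.5024,.006,.062])-s['tcp_pos']),R,s['force'])
E
```

```text
[0.51007159 0.02300049 0.08572231] [ 0.02362748 -0.01443776 -0.01199631] [[ 0.00161533 -0.26678313  0.96375524]
 [ 0.00483145  0.96374733  0.26677284]
 [-0.99998702  0.00422541  0.00284572]] [-0.94867411 -0.07985871  0.25842981]
```

Request:
play_rows --pt "0.004 -0.007 -0.006 0 0 0" --pt "0.004 -0.006 -0.005 0 0 0" --pt "0.004 -0.0015 -0.001 0 0 0" --pt "0.003 0 0 0 0 0" --pt "0.002 0 0 0 0 0" --pt "0 0 0 0 0 0"

```text
time_s: 2.85
tcp_pos: [0.502, 0.0023, 0.0704]
eef_rot: [-0.205, 1.553, 0.213]
force: [-0.1, 0.0, -0.2]
grip_width: 0.002
```

```bash
python3 - <<'E'
from h import *
s=arm.sense();R=cv2.Rodrigues(s['eef_rot'])[0]
print(s['tcp_pos'],R.T@(np.array([.5024,.006,.062])-s['tcp_pos']),s['force'])
d=grab('scene');cv2.imwrite('pics/s1.png',cv2.resize(d['img'][170:290,260:420],None,fx=4,fy=4,interpolation=2))
E
```

```text
[0.50195198 0.00231534 0.07039713] [0.00842335 0.00339932 0.00133457] [-0.12794405  0.00309003 -0.2071831 ]
```

View pics/s1.png

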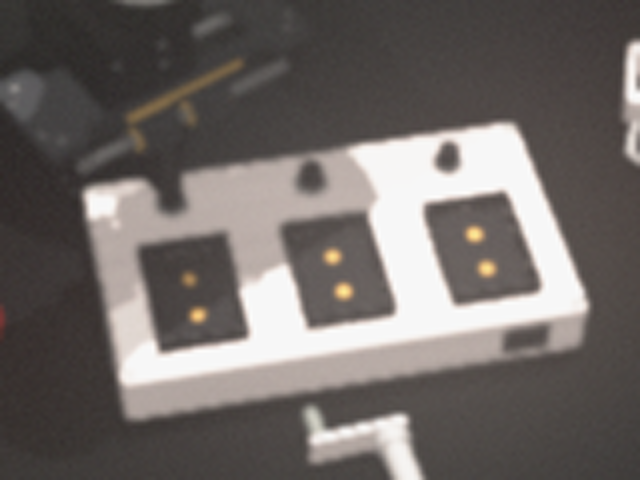

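The scene crop shows the closed fingers directly above button 3 at (172,195). I'll shift about 3 mm and start feeling.

Request:
play_rows --pt "0.002 0.003 0.001 0 0 0" --pt "0.002 0 0 0 0 0" --pt "0.001 0 0 0 0 0" --pt "0.0005 0 0 0 0 0" --pt "0.0005 0 0 0 0 0"

```text
time_s: 3.4
tcp_pos: [0.5029, 0.0067, 0.0642]
eef_rot: [-0.206, 1.552, 0.215]
force: [-0.1, 0.6, 0.3]
grip_width: 0.004
```

Request:
play_rows --pt "0.0005 0 0 0 0 0" --pt "0.0005 0 0 0 0 0"

```text
time_s: 3.6
tcp_pos: [0.5029, 0.0067, 0.0632]
eef_rot: [-0.206, 1.552, 0.215]
force: [-0.0, 0.2, 0.5]
grip_width: 0.008
```

Request:
play_rows --pt "0.0005 0 0 0 0 0" --pt "0.0005 0 0 0 0 0"

```text
time_s: 3.8
tcp_pos: [0.503, 0.0067, 0.0622]
eef_rot: [-0.206, 1.552, 0.215]
force: [-1.4, -0.0, 1.3]
grip_width: 0.008
```

Request:
play_rows --pt "0.0005 0 0 0 0 0" --pt "0.0005 0 0 0 0 0"

```text
time_s: 4.0
tcp_pos: [0.503, 0.0067, 0.0612]
eef_rot: [-0.206, 1.552, 0.215]
force: [-1.3, 0.7, 1.2]
grip_width: 0.006
```

Request:
play_rows --pt "0.0004 0 0 0 0 0" --pt "0.0004 0 0 0 0 0"

```text
time_s: 4.2
tcp_pos: [0.503, 0.0067, 0.0605]
eef_rot: [-0.206, 1.552, 0.215]
force: [-1.0, 0.4, 0.8]
grip_width: 0.006
```

Request:
play_rows --pt "0.0004 0 0 0 0 0"

```text
time_s: 4.3
tcp_pos: [0.503, 0.0067, 0.0602]
eef_rot: [-0.206, 1.552, 0.215]
force: [-1.0, 0.3, 0.8]
grip_width: 0.003
```

Request:
play_rows --pt "0.0004 0 0 0 0 0" --pt "0.0004 0 0 0 0 0"

```text
time_s: 4.5
tcp_pos: [0.503, 0.0067, 0.06]
eef_rot: [-0.206, 1.552, 0.215]
force: [-1.9, 1.7, 5.7]
grip_width: 0.006
```

Request:
play_rows --pt "0.0004 0 0 0 0 0" --pt "0.0004 0 0 0 0 0"

```text
time_s: 4.7
tcp_pos: [0.503, 0.0067, 0.06]
eef_rot: [-0.207, 1.552, 0.215]
force: [-1.8, -0.1, 5.0]
grip_width: 0.005
```

Request:
play_rows --pt "0.0004 0 0 0 0 0" --pt "0.0004 0 0 0 0 0"

```text
time_s: 4.9
tcp_pos: [0.503, 0.0067, 0.06]
eef_rot: [-0.207, 1.551, 0.215]
force: [-3.1, 0.2, 5.4]
grip_width: 0.003
```

Button 3 gave about 1 N evenly, then a hard stop 2 mm down, so it is worn. On to button 2.

Request:
play_rows --pt "-0.015 0 0 0 0 0" --pt "0 0.02 0.009 0 0 0" --pt "0 0.025 0.01 0 0 0" --pt "0 0.02 0.009 0 0 0" --pt "0 0.012 0.006 0 0 0" --pt "0 0.006 0.003 0 0 0" --pt "0 0 0 0 0 0" --pt "0 0 0 0 0 0"

```text
time_s: 5.7
tcp_pos: [0.5168, 0.0985, 0.0741]
eef_rot: [-0.204, 1.552, 0.213]
force: [-0.4, 0.2, 0.1]
grip_width: 0.005
```

```bash
python3 - <<'E'
from h import *
s=arm.sense();R=cv2.Rodrigues(s['eef_rot'])[0]
print(s['tcp_pos'],R.T@(np.array([.5165,.0995,.062])-s['tcp_pos']),s['force'])
E
```

```text
[0.51679537 0.09850805 0.07412688] [ 0.01213042  0.0009835  -0.00013475] [-0.41774792  0.23019854  0.12384772]
```

Request:
play_rows --pt "0.004 0.001 0 0 0 0" --pt "0.003 0 0 0 0 0" --pt "0.002 0 0 0 0 0" --pt "0.001 0 0 0 0 0" --pt "0.0005 0 0 0 0 0"

```text
time_s: 6.2
tcp_pos: [0.5158, 0.0971, 0.0623]
eef_rot: [-0.202, 1.554, 0.21]
force: [-0.9, 0.8, 0.2]
grip_width: 0.005
```

Request:
play_rows --pt "0.0005 0 0 0 0 0" --pt "0.0005 0 0 0 0 0"

```text
time_s: 6.4
tcp_pos: [0.5158, 0.0971, 0.0614]
eef_rot: [-0.202, 1.554, 0.21]
force: [-0.5, 0.5, 2.0]
grip_width: 0.008
```

Request:
play_rows --pt "0.0004 0 0 0 0 0" --pt "0.0004 0 0 0 0 0"

```text
time_s: 6.6
tcp_pos: [0.5159, 0.0971, 0.0611]
eef_rot: [-0.202, 1.554, 0.21]
force: [-1.5, -0.1, 3.6]
grip_width: 0.008
```

Request:
play_rows --pt "0.0004 0 0 0 0 0" --pt "0.0004 0 0 0 0 0"

```text
time_s: 6.8
tcp_pos: [0.5158, 0.0971, 0.0609]
eef_rot: [-0.203, 1.554, 0.21]
force: [-1.6, 0.1, 4.2]
grip_width: 0.006
```

Request:
play_rows --pt "0.0004 0 0 0 0 0" --pt "0.0004 0 0 0 0 0"

```text
time_s: 7.0
tcp_pos: [0.5159, 0.0971, 0.0608]
eef_rot: [-0.203, 1.553, 0.21]
force: [-2.7, 0.4, 5.6]
grip_width: 0.007
```

Rising gradually, as the sound one would. I'll go on with slightly larger steps.

Request:
play_rows --pt "0.0006 0 0 0 0 0" --pt "0.0006 0 0 0 0 0"

```text
time_s: 7.2
tcp_pos: [0.5159, 0.0971, 0.0604]
eef_rot: [-0.204, 1.553, 0.211]
force: [-2.6, 0.1, 7.1]
grip_width: 0.004
```

Request:
play_rows --pt "0.0006 0 0 0 0 0" --pt "0.0006 0 0 0 0 0"

```text
time_s: 7.4
tcp_pos: [0.5159, 0.0971, 0.0604]
eef_rot: [-0.204, 1.553, 0.211]
force: [-3.2, 0.4, 7.6]
grip_width: 0.006
```

Request:
play_rows --pt "0.0007 0 0 0 0 0" --pt "0.0007 0 0 0 0 0"

```text
time_s: 7.6
tcp_pos: [0.5159, 0.0971, 0.0602]
eef_rot: [-0.205, 1.552, 0.211]
force: [-3.4, 0.1, 7.6]
grip_width: 0.003
```

Request:
play_rows --pt "0.0008 0 0 0 0 0"

```text
time_s: 7.7
tcp_pos: [0.5159, 0.0971, 0.06]
eef_rot: [-0.205, 1.552, 0.211]
force: [-2.7, -0.2, 7.1]
grip_width: 0.004
```

Request:
play_rows --pt "0.0008 0 0 0 0 0" --pt "0.0006 0 0 0 0 0"

```text
time_s: 7.9
tcp_pos: [0.5159, 0.0971, 0.0597]
eef_rot: [-0.206, 1.552, 0.211]
force: [-2.8, -0.9, 6.2]
grip_width: 0.003
```

Request:
play_rows --pt "0.0006 0 0 0 0 0" --pt "0.0005 0 0 0 0 0"

```text
time_s: 8.1
tcp_pos: [0.5159, 0.0971, 0.0593]
eef_rot: [-0.206, 1.552, 0.212]
force: [-1.5, -0.7, 4.6]
grip_width: 0.004
```

Past the peak, force falling.

Request:
play_rows --pt "0.0006 0 0 0 0 0" --pt "0.0005 0 0 0 0 0"

```text
time_s: 8.3
tcp_pos: [0.5159, 0.0972, 0.0578]
eef_rot: [-0.205, 1.551, 0.212]
force: [0.2, 0.9, 1.5]
grip_width: 0.005
```

Request:
play_rows --pt "0.0005 0 0 0 0 0" --pt "0.0005 0 0 0 0 0"

```text
time_s: 8.5
tcp_pos: [0.516, 0.0972, 0.0577]
eef_rot: [-0.206, 1.551, 0.212]
force: [-2.4, 0.7, 8.9]
grip_width: 0.005
```

It snapped over and bottomed. I'll retreat and check.

Request:
play_rows --pt "-0.005 0 0 0 0 0" --pt "-0.015 0 0 0 0 0" --pt "-0.03 0 0 0 0 0" --pt "-0.03 -0.01 0 0 0 0" --pt "0 -0.04 -0.0125 0 0 0" --pt "0 -0.045 -0.014 0 0 0" --pt "0 -0.045 -0.014 0 0 0" --pt "0 -0.045 -0.014 0 0 0" --pt "0 -0.045 -0.014 0 0 0" --pt "0 -0.04 -0.0125 0 0 0" --pt "0 -0.03 -0.01 0 0 0" --pt "0 -0.01 -0.004 0 0 0" --grip 0

```text
time_s: 9.7
tcp_pos: [0.5095, -0.2369, 0.138]
eef_rot: [-0.212, 1.544, 0.216]
force: [-0.2, 0.1, -0.3]
grip_width: 0.006
```

```bash
python3 - <<'E'
from h import *
d=grab('top');P=cloud(d)
for u,v in((225,281),(269,285),(313,288)):
    z=P[v-9:v+10,u-9:u+10,2];print(np.sort(z.ravel())[-25:].mean(),np.median(P[v-1:v+2,u-1:u+2,2]),np.median(z))
d=grab('scene');Q=cloud(d);cv2.imwrite('pics/s2.png',cv2.resize(d['img'][170:290,200:420],None,fx=3.5,fy=3.5,interpolation=2))
for x,y in((.531,.1924),(.5163,.0989),(.5024,.006)):
    m=(abs(Q[...,0]-x)<.012)&(abs(Q[...,1]-y)<.012);z=Q[...,2][m];print(len(z),np.sort(z)[-15:].mean())
s=arm.sense();R=cv2.Rodrigues(s['eef_rot'])[0]
print(s['tcp_pos'],R.T@(np.array([.5043,-.260,.1])-s['tcp_pos']),np.rad2deg(np.arctan2(R[1,2],R[0,2])))
E
```

```text
0.06389269461393768 0.062348469240375404 0.04737383395599548
0.13849331344938848 0.058979722439367666 0.04727562305092192
0.10330027662676317 0.06290446562844487 0.047208034622764794
73 0.05981428505365607
64 0.05543643031352373
72 0.059388992550094985
[ 0.5093958  -0.23559651  0.13786678] [ 0.03766334 -0.0221503  -0.01209245] 15.67695938187605
```

View pics/s2.png

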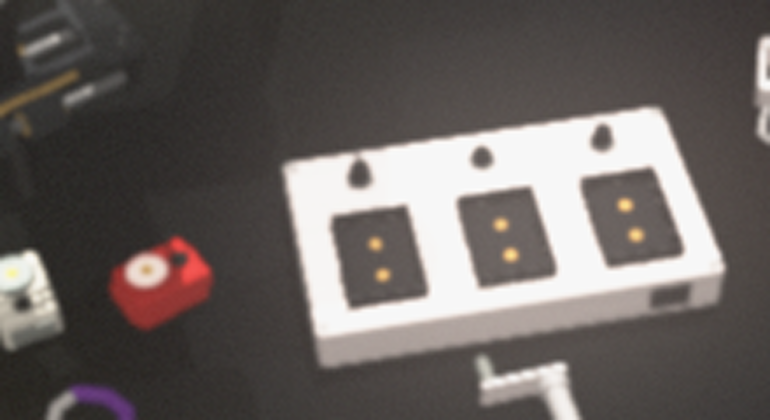

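The middle button is visibly lower than the other two (about 4 mm in both depth views), so bay 2 is the sound one. Now the headlamp.

Request:
play_rows --pt "0.005 -0.012 -0.006 0 0 0" --pt "0.01 -0.008 -0.005 0 0 0" --pt "0.01 -0.002 -0.001 0.06 0 0" --pt "0.01 0 0 0.06 0 0" --pt "0 0 0 0.06 0 0" --pt "0 0 0 0 0 0" --pt "0 0 0 0 0 0" --grip 0.062

```text
time_s: 10.5
tcp_pos: [0.5031, -0.2566, 0.0971]
eef_rot: [-0.069, 1.558, 0.08]
force: [-0.8, 0.6, 0.2]
grip_width: 0.555
```

```bash
cat >> h.py <<'E'
def rel(t,yaw):
    s=arm.sense();R=cv2.Rodrigues(s['eef_rot'])[0];c,n=np.cos(np.deg2rad(yaw)),np.sin(np.deg2rad(yaw))
    T=np.array([[0,-n,c],[0,c,n],[-1,0,0]])
    print('tcp',s['tcp_pos'].round(4),'shift',(R.T@(np.array(t)-s['tcp_pos'])).round(4),'turn',cv2.Rodrigues(R.T@T)[0].ravel().round(4),'f',s['force'].round(1),'w',round(s['grip_width']*.087,4))
E
python3 -c "
from h import *
rel([.5043,-.26,.015],5.2)"
```

```text
tcp [ 0.5031 -0.2566  0.0971] shift [ 0.082  -0.004  -0.0001] turn [ 0.0041  0.0117 -0.0066] f [-0.8  0.6  0.2] w 0.0482
```

Request:
play_rows --pt "0.005 -0.004 0 0.004 0.012 -0.007" --pt "0.015 0 0 0 0 0" --pt "0.012 0 0 0 0 0" --pt "0 0 0 0 0 0" --pt "0 0 0 0 0 0" --grip 0.066

```text
time_s: 11.0
tcp_pos: [0.5045, -0.2607, 0.0634]
eef_rot: [-0.077, 1.57, 0.073]
force: [-0.3, -0.5, -0.2]
grip_width: 0.753
```

```bash
python3 -c "
from h import *
rel([.5043,-.26,.015],5.2)
a=grab('scene')['img'][200:300,120:270];b=grab('top')['img'][230:330,370:520]
cv2.imwrite('pics/c3.png',cv2.resize(np.hstack([a,b]),None,fx=2.6,fy=2.6,interpolation=2))"
```

```text
tcp [ 0.5045 -0.2607  0.0634] shift [ 0.0484  0.0008 -0.0001] turn [ 0.0046 -0.001   0.0023] f [-0.3 -0.5 -0.2] w 0.0655
```

View pics/c3.png

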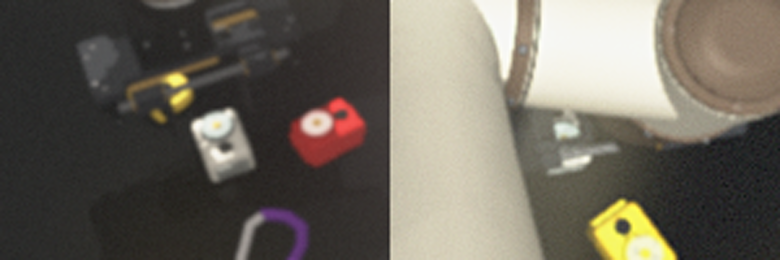

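```bash
python3 -c "
from h import *
for n,o in(('scene',(120,200,0)),('top',(370,230,390))):
  d=grab(n);R=cv2.Rodrigues(d['rotation'])[0]
  for X in([.5043,-.26,.063],[.5075,-.2935,.063],[.501,-.2265,.063],[.504,-.26,.015],[.504,-.26,.1]):
    u=cv2.projectPoints(np.array([X]),cv2.Rodrigues(R.T)[0],-R.T@d['eye'],d['camera_matrix'],None)[0].ravel();print(n,X,((u-o[:2])*2.6+[o[2],0]).round())
"
```

```text
scene [0.5043, -0.26, 0.063] [213. 113.]
scene [0.5075, -0.2935, 0.063] [179. 125.]
scene [0.501, -0.2265, 0.063] [246. 102.]
scene [0.504, -0.26, 0.015] [222. 144.]
scene [0.504, -0.26, 0.1] [205.  88.]
top [0.5043, -0.26, 0.063] [567. 124.]
top [0.5075, -0.2935, 0.063] [607. 117.]
top [0.501, -0.2265, 0.063] [527. 131.]
top [0.504, -0.26, 0.015] [553. 131.]
top [0.504, -0.26, 0.1] [579. 118.]
```

Request:
play_rows --pt "0.01 0.0008 0 0.004 0 0.002" --pt "0.01 0 0 0 0 0" --pt "0.01 0 0 0 0 0" --pt "0.01 0 0 0 0 0" --pt "0.006 0 0 0 0 0" --pt "0.0015 0 0 0 0 0" --pt "0 0 0 0 0 0"

```text
time_s: 11.9
tcp_pos: [0.5045, -0.2599, 0.0122]
eef_rot: [-0.071, 1.57, 0.071]
force: [-1.2, -0.3, 0.3]
grip_width: 0.757
```

Request:
play_rows --pt "0 0 0 0 0 0" --pt "0 0 0 0 0 0" --pt "0 0 0 0 0 0" --pt "0 0 0 0 0 0" --pt "0 0 0 0 0 0" --pt "0 0 0 0 0 0" --pt "0 0 0 0 0 0" --grip 0.02

```text
time_s: 12.6
tcp_pos: [0.5052, -0.2601, 0.0133]
eef_rot: [-0.072, 1.567, 0.07]
force: [-0.7, -0.4, -1.7]
grip_width: 0.505
```

Request:
play_rows --pt "0 0 0 0 0 0" --pt "0 0 0 0 0 0" --pt "0 0 0 0 0 0" --pt "-0.0035 0 0 0 0 0" --pt "0 0 0 0 0 0" --grip 0.055

```text
time_s: 13.1
tcp_pos: [0.5056, -0.2602, 0.0175]
eef_rot: [-0.072, 1.566, 0.07]
force: [0.5, -0.2, -0.4]
grip_width: 0.634
```

Request:
play_rows --pt "0 0 0 0 0 0" --pt "0 0 0 0 0 0" --pt "0 0 0 0 0 0" --pt "0 0 0 0 0 0" --pt "0 0 0 0 0 0" --pt "0 0 0 0 0 0" --pt "0 0 0 0 0 0" --grip 0.02

```text
time_s: 13.8
tcp_pos: [0.5058, -0.2603, 0.0178]
eef_rot: [-0.072, 1.566, 0.07]
force: [-0.3, -0.7, 0.0]
grip_width: 0.5
```

Request:
play_rows --pt "-0.005 0 0 0 0 0" --pt "-0.01 0 0 0 0 0" --pt "-0.02 0 0 0 0 0" --pt "-0.03 0 0 0 0 0" --pt "-0.03 0 0 0 0 0" --pt "-0.015 0 0 0 0 0" --pt "0 0 0 0 0 0"

```text
time_s: 14.5
tcp_pos: [0.5044, -0.26, 0.1343]
eef_rot: [-0.072, 1.568, 0.07]
force: [0.4, 0.3, -1.2]
grip_width: 0.505
```

```bash
python3 -c "
from h import *
rel([.5972,.0873,.12],-8.7)"
```

```text
tcp [ 0.5044 -0.26    0.1343] shift [0.0141 0.3375 0.1238] turn [0.2424 0.0019 0.0008] f [ 0.4  0.3 -1.2] w 0.0439
```

Request:
play_rows --pt "0 0.02 0.007 0 0 0" --pt "0 0.034 0.0125 0 0 0" --pt "0 0.034 0.0125 0 0 0" --pt "0 0.034 0.0125 0 0 0" --pt "0 0.034 0.0125 0 0 0" --pt "0 0.034 0.0125 0 0 0" --pt "0 0.034 0.0125 0 0 0" --pt "0 0.034 0.0125 0 0 0" --pt "0 0.03 0.011 0 0 0" --pt "0 0.015 0.006 0 0 0" --pt "0 0 0 0 0 0"

```text
time_s: 15.6
tcp_pos: [0.5862, 0.0626, 0.1273]
eef_rot: [-0.067, 1.579, 0.066]
force: [-0.3, -0.4, -0.8]
grip_width: 0.502
```

Request:
play_rows --pt "0 0 0 0.06 0 0" --pt "0 0 0 0.06 0 0" --pt "0 0 0 0.06 0 0" --pt "0 0 0 0.05 0 0" --pt "0 0 0 0 0 0" --pt "0 0 0 0 0 0"

```text
time_s: 16.2
tcp_pos: [0.5819, 0.057, 0.1239]
eef_rot: [0.121, 1.586, -0.129]
force: [0.6, 0.3, -1.4]
grip_width: 0.505
```

```bash
python3 -c "
from h import *
rel([.5972,.0873,.12],-8.7)
d=grab('scene');cv2.imwrite('pics/s4.png',cv2.resize(d['img'][150:290,260:420],None,fx=4,fy=4,interpolation=2))
d=grab('top');cv2.imwrite('pics/t4.png',cv2.resize(d['img'][200:320,190:360],None,fx=4,fy=4,interpolation=2))"
```

```text
tcp [0.5819 0.057  0.1239] shift [0.0035 0.0323 0.0104] turn [-0.0063 -0.0179  0.0065] f [ 0.6  0.3 -1.4] w 0.0439
```

View pics/s4.png

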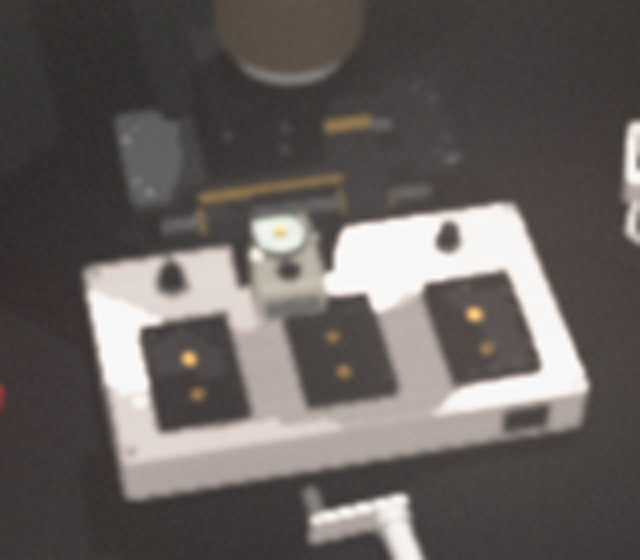

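The lamp is held level, short of and behind tray 2, which sits at crop (340,350). I'll move over it and compare lamp and tray within one view.

Request:
play_rows --pt "0 0.01 0.004 -0.006 -0.018 0.006" --pt "0 0.012 0.004 0 0 0" --pt "0 0.008 0.003 0 0 0" --pt "0 0.002 0.001 0 0 0" --pt "0 0 0 0 0 0"

```text
time_s: 16.8
tcp_pos: [0.6006, 0.0903, 0.1238]
eef_rot: [0.118, 1.565, -0.117]
force: [0.4, 0.4, -0.9]
grip_width: 0.5
```

```bash
python3 - <<'E'
from h import *
rel([.599,.0868,.09],-8.7)
for n in('scene','top'):
    d=grab(n,n+'5.png');P=cloud(d);g=cv2.cvtColor(d['img'],6)
    # lamp: bright points above .112 near tcp (body top ~.138)
    m=(P[...,2]>.112)&(P[...,2]<.15)&(g>95)&(abs(P[...,0]-.598)<.06)&(abs(P[...,1]-.087)<.04)
    if m.sum()>50:
        p=P[m][:,:2].astype(np.float32);print(n,'lamp',m.sum(),cv2.minAreaRect(p),np.percentile(p,[1,99],axis=0).round(4))
# charger in scene view: rim tops? trays' dark mask by rays, trays 1 and 3 mean
d=grab('scene');g=cv2.cvtColor(d['img'],6);P=cloud(d)
m=((g<90)*255).astype(np.uint8)
for c in cv2.findContours(m,1,2)[0]:
    a=cv2.contourArea(c)
    if 200<a<2000:
        r=cv2.minAreaRect(c);x=ray(d,*r[0],.058)
        if abs(x[0]-.6)<.05 and abs(x[1]-.09)<.15:print('scene tray',r,x,ray(d,*r[0],.05))
E
```

```text
tcp [0.6006 0.0903 0.1238] shift [ 0.0338 -0.0038 -0.0012] turn [ 0.0021  0.0026 -0.0006] f [ 0.4  0.4 -0.9] w 0.0435
scene lamp 445 ((0.6054283976554871, 0.086012102663517), (0.061539359390735626, 0.058901939541101456), 7.000469207763672) [[0.5769 0.0571]
 [0.6339 0.1156]]
top lamp 213 ((0.5784450173377991, 0.09312433749437332), (0.04384099319577217, 0.026569819077849388), 80.99224090576172) [[0.5646 0.0724]
 [0.5927 0.1142]]
scene tray ((308.34613037109375, 242.7307891845703), (25.495098114013672, 21.57277488708496), 78.69007110595703) [ 0.59137327 -0.005974    0.058     ] [ 0.58498918 -0.00403493  0.05      ]
scene tray ((344.5, 236.99998474121094), (26.92145347595215, 21.82820701599121), 75.96376037597656) [0.60561201 0.0865953  0.058     ] [0.59934855 0.08931859 0.05      ]
scene tray ((379.85003662109375, 231.55001831054688), (27.511816024780273, 20.87103271484375), 71.56504821777344) [0.62024043 0.17837846 0.058     ] [0.6141009  0.18187931 0.05      ]
```

Request:
play_rows --pt "0.01 -0.0028 0 0.002 0.003 0" --pt "0.01 0 0 0 0 0" --pt "0.01 0 0 0 0 0" --pt "0.006 0 0 0 0 0" --pt "0 0 0 0 0 0"

```text
time_s: 17.45
tcp_pos: [0.5985, 0.0852, 0.0837]
eef_rot: [0.121, 1.571, -0.122]
force: [-0.1, -0.4, -1.6]
grip_width: 0.501
```

```bash
python3 - <<'E'
from h import *
rel([.600,.0875,.085],-8.7)
d=grab('scene');P=cloud(d);g=cv2.cvtColor(d['img'],6)
cv2.imwrite('pics/s6.png',cv2.resize(d['img'][190:280,300:400],None,fx=6,fy=6,interpolation=2))
# lamp points in charger-yaw frame about bay2
c,s=np.cos(np.deg2rad(-8.7)),np.sin(np.deg2rad(-8.7))
q=P-[.599,.088,.046];X=q[...,0]*c+q[...,1]*s;Y=-q[...,0]*s+q[...,1]*c;Z=q[...,2]
for lo,hi in((.015,.028),(.028,.045),(.052,.062)):
    m=(Z>lo)&(Z<hi)&(abs(X)<.06)&(abs(Y)<.024)
    print(lo,m.sum(),'X',np.percentile(X[m],[1,5,50,95,99]).round(4),'Y',np.percentile(Y[m],[1,50,99]).round(4))
E
```

```text
tcp [0.5985 0.0852 0.0837] shift [-0.0013  0.0025  0.0012] turn [-0.0027 -0.0035  0.0007] f [-0.1 -0.4 -1.6] w 0.0436
0.015 17 X [0.0254 0.0259 0.0291 0.0319 0.0322] Y [-0.0219 -0.0046  0.0142]
0.028 95 X [-0.0047  0.0088  0.0288  0.0337  0.0344] Y [-0.0231 -0.0024  0.0227]
0.052 108 X [-0.02   -0.0189 -0.0041  0.0113  0.0216] Y [-0.0207 -0.0019  0.0216]
```

View pics/s6.png

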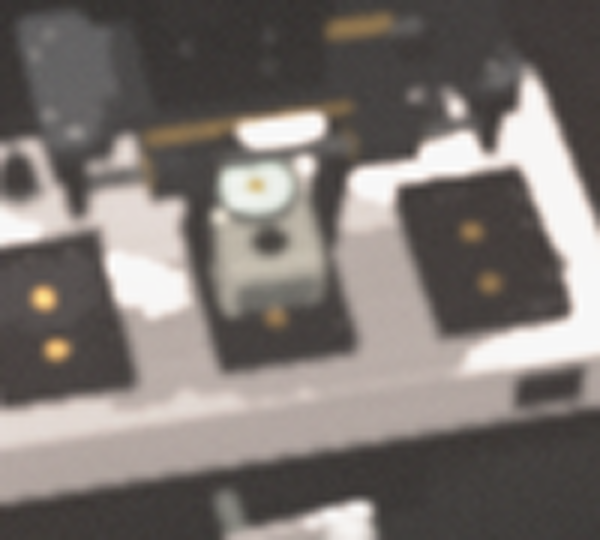

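Request:
play_rows --pt "0 0.0026 0.0002 -0.003 -0.003 0" --pt "0.003 0 0 0 0 0" --pt "0.003 0 0 0 0 0" --pt "0 0 0 0 0 0"

```text
time_s: 17.9
tcp_pos: [0.6002, 0.0885, 0.0786]
eef_rot: [0.119, 1.565, -0.118]
force: [0.1, 0.5, -1.6]
grip_width: 0.508
```

```bash
python3 - <<'E'
from h import *
rel([.599,.088,.0638],-8.7)
E
```

```text
tcp [0.6002 0.0885 0.0786] shift [ 0.0148 -0.0006 -0.0012] turn [ 0.0011  0.0024 -0.0005] f [ 0.1  0.5 -1.6] w 0.0442
```

Request:
play_rows --pt "0.002 -0.0005 -0.001 0.001 0.002 0" --pt "0.002 0 0 0 0 0" --pt "0.001 0 0 0 0 0" --pt "0.001 0 0 0 0 0"

```text
time_s: 18.3
tcp_pos: [0.5994, 0.0882, 0.0727]
eef_rot: [0.12, 1.566, -0.118]
force: [0.0, 0.1, -1.0]
grip_width: 0.502
```

Request:
play_rows --pt "0.001 0 0 0 0 0" --pt "0.001 0 0 0 0 0"

```text
time_s: 18.5
tcp_pos: [0.5994, 0.0882, 0.0705]
eef_rot: [0.12, 1.566, -0.118]
force: [0.8, 0.2, -1.3]
grip_width: 0.499
```

Request:
play_rows --pt "0.001 0 0 0 0 0" --pt "0.001 0 0 0 0 0"

```text
time_s: 18.7
tcp_pos: [0.5995, 0.0882, 0.0684]
eef_rot: [0.12, 1.566, -0.118]
force: [-0.1, -1.4, -0.7]
grip_width: 0.498
```

Request:
play_rows --pt "0.001 0 0 0 0 0" --pt "0.001 0 0 0 0 0"

```text
time_s: 18.9
tcp_pos: [0.5995, 0.0882, 0.0662]
eef_rot: [0.12, 1.566, -0.118]
force: [0.9, 0.5, -0.4]
grip_width: 0.5
```

Request:
play_rows --pt "0.0007 0 0 0 0 0" --pt "0.0007 0 0 0 0 0"

```text
time_s: 19.1
tcp_pos: [0.5995, 0.0882, 0.0646]
eef_rot: [0.12, 1.566, -0.118]
force: [-0.1, -0.2, -0.7]
grip_width: 0.502
```

Request:
play_rows --pt "0.0005 0 0 0 0 0" --pt "0.0005 0 0 0 0 0"

```text
time_s: 19.3
tcp_pos: [0.5994, 0.0882, 0.0638]
eef_rot: [0.12, 1.566, -0.118]
force: [-2.1, 0.0, 3.1]
grip_width: 0.503
```

Floor contact came exactly at the predicted height. Releasing.

Request:
play_rows --pt "0 0 0 0 0 0" --pt "0 0 0 0 0 0" --pt "0 0 0 0 0 0" --pt "0 0 0 0 0 0" --pt "0 0 0 0 0 0" --grip 0.062

```text
time_s: 19.8
tcp_pos: [0.6002, 0.0884, 0.0645]
eef_rot: [0.12, 1.564, -0.118]
force: [0.3, 0.2, -0.4]
grip_width: 0.704
```

Request:
play_rows --pt "-0.005 0 0 0 0 0" --pt "-0.015 0 0 0 0 0" --pt "-0.03 0 0 0 0 0" --pt "-0.04 0 0 0 0 0" --pt "-0.04 -0.02 0 0 0 0" --pt "0 -0.045 0 0 0 0" --pt "0 -0.045 0 0 0 0" --pt "0 -0.045 0 0 0 0" --pt "0 -0.045 0 0 0 0" --pt "0 -0.045 0 0 0 0" --pt "0 -0.02 0 0 0 0" --pt "0 0 0 0 0 0"

```text
time_s: 21.0
tcp_pos: [0.5605, -0.1825, 0.2058]
eef_rot: [0.114, 1.556, -0.115]
force: [0.1, 1.4, -0.4]
grip_width: 0.711
```

```bash
python3 - <<'E'
from h import *
rel([.599,.088,.0638],-8.7)
d=grab('scene');P=cloud(d);Im=[cv2.resize(d['img'][180:280,270:420],None,fx=2.6,fy=2.6,interpolation=2)]
t=grab('top');T=cloud(t);Im.append(cv2.resize(t['img'][210:310,195:345],None,fx=2.6,fy=2.6,interpolation=2));cv2.imwrite('pics/f.png',np.hstack(Im))
c,s=np.cos(np.deg2rad(-8.7)),np.sin(np.deg2rad(-8.7))
for P in(P,T):
    q=P-[.599,.088,.046];X=q[...,0]*c+q[...,1]*s;Y=-q[...,0]*s+q[...,1]*c;Z=q[...,2]
    m=(Z>.022)&(Z<.05)&(abs(X)<.06)&(abs(Y)<.04)
    print(m.sum(),'X',np.percentile(X[m],[1,50,99]).round(4),'Y',np.percentile(Y[m],[1,50,99]).round(4),'Z',np.percentile(Z[m],[50,97]).round(4))
    b=m&(Z>.028)&(Z<.0345);A=np.c_[X[b],Y[b],np.ones(b.sum())];print('plane',np.linalg.lstsq(A,Z[b],rcond=None)[0].round(3))
    for y in(.095,0,-.095):
        k=(abs(X+.082)<.012)&(abs(Y-y)<.012);print('btn',np.sort(Z[k])[-12:].mean().round(4))
E
```

```text
tcp [ 0.5605 -0.1825  0.2058] shift [ 0.142   0.2732 -0.003 ] turn [ 0.0056  0.0118 -0.0001] f [ 0.1  1.4 -0.4] w 0.0618
325 X [-0.0275  0.0038  0.029 ] Y [-0.0232 -0.0032  0.0192] Z [0.0298 0.0365]
plane [-0.059  0.004  0.031]
btn 0.0148
btn 0.0093
btn 0.5343
604 X [-0.0337 -0.0036  0.0314] Y [-0.0217 -0.0009  0.0211] Z [0.0335 0.0404]
plane [0.014 0.004 0.032]
btn 0.0181
btn 0.0138
btn 0.5408
```

View pics/f.png

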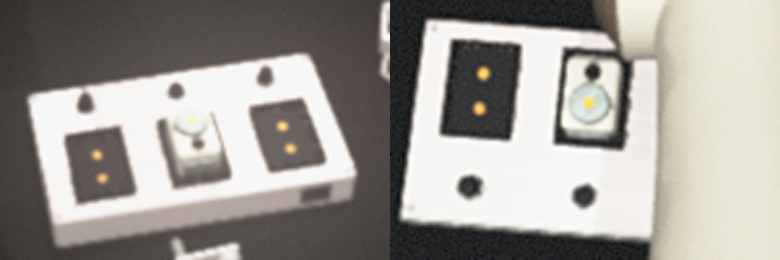

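The last picture shows the lamp inside tray 2, level, with its body top about 32 mm above the floor. Button 2 is low and the robot is clear, so I'm handing in.

```bash
python3 -c "
from h import *
print(arm.finish_job())"
```

```text
the job is handed in; nothing more can be done
None
```

The headlamp is lying lens up in the middle tray (bay 2), next to the breaker that latched. I handed the job in at about 21 s of the 72 s allowed; no verdict is reported.

- **Button 3:** it gave about 1 N evenly, then a hard stop about 2 mm down, so it is worn.
- **Button 2:** the force rose to about 7.6 N, then collapsed. The plunger snapped over and stayed in. The highest reading was about 9 N, taken at its bottom.
- **Button 1:** I did not push it, because button 2 was already the sound one.
- **Placing:** I gripped the headlamp high so the fingers stayed above the tray rim. It touched the floor at the predicted height with about 3 N, and I let go.

**Last checks:**
- **Position:** both cameras put the headlamp within about 3 mm of the tray's centre, with its body top 31 to 32 mm above the floor.
- **Level:** the top view gave a tilt of 0.014 rad. The scene view gave 0.06 rad, but from noisy depth points; both are under the 0.08 limit.
- **Button 2 height:** it reads 4 to 5.5 mm lower than button 1.
- **Not checked:** the final check of button 3 failed because the arm was in the way. I did not measure the bystanders again; every move passed well above them or kept clear of them.

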